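# Load the dispensing carrier with valve bodies

### The arm

A 6-joint arm with a two-finger parallel gripper is mounted at the origin on the work surface. World frame = base frame: x ahead of the robot, y to its left, z up, the work surface at z = 0. Lengths are in m, angles in degrees, forces in N, time in s.
With the tool pointing down it reaches from about 0.4 to 0.825 m from the base axis. Payload 7 kg.
Tool frame: the origin (TCP) lies at the centre of the arm's flange, where the gripper is bolted on; the fingertips stand 178 mm ahead of it and the grasp point (between the pads) lies 159 mm ahead of it; z points along the fingers, y is the line along which they close (so a half turn about z gives the same grasp; the last joint's range is limited). The gripper opens to 88 mm and grips with 3 to 60 N. Pads are 19 mm wide; open, the fingers measure 130 mm over their backs; the gripper's body (78 mm by 193 mm) begins 47 mm behind the grasp point.
Start: joints at [93.169, 20.546, 0.682, 0, -70.136, -16.507], TCP at [0.156, 0.657, 0.405] pointing down, gripper open.
Joint ranges: [-176.03, 176.03], [-82.01, 121.73], [-58.28, 71.71], [-173.87, 95.51], [-174.79, -0.11], [-173.66, 173.66]. Speed limits (degrees/s): [136.94, 136.94, 172.46, 180, 180, 180].

### API

Orientations are given as [roll, pitch, yaw] about the fixed x, y, z axes, in that order (R = Rz(yaw) Ry(pitch) Rx(roll)).
In Python, from plant import telemetry, snapshot, workorder, nets gives the robot as it stands.
- The arm moves only by the shell command python3 -m creep 'ROWS'. ROWS is JSON, a list that holds one entry, the list of rows, each a list of 5 numbers: the shift along the tool's x, y, z normalised to -1 to 1, where 1 is 0.2 m, then the turn about the tool's z normalised to -1 to 1, where 1 is pi/2 rad, then the opening, from 0 (shut) to 1 (fully open). In form: [[[x, y, z, spin, hand], ...]]. A call has 1 to 8 rows; each row shifts and turns the commanded pose from where the row before left it, along the tool's axes as they then stand; what a row does not reach is not made up. A row lasts 1/12 s, in which the tool goes at most 41.7 mm and 7.16 degrees, less where a joint would pass 70% of its speed; a pose out of reach is approached as far as the arm can. A call with a number of a shift or a turn outside -1 to 1 is refused whole. A call with a gripper value outside its range is refused whole. The fingers move at their own pace and stop on an object; the grip force is fixed at half the most. Time passes only in rows, so rows that do not move let the fingers close. It gives the time, the measured TCP pose, the force, the opening and the grip force at its end, in the units of the state.
- telemetry.get_obs(): the state, without advancing time (a new reading comes with each control period).
- snapshot(name): name is "side" or "top" or "wrist"; returns a dict with "frame" (420x560x3 uint8, red, green, blue), "fx", "fy", "cx", "cy" (pixels), "rvec" (rotation vector, rad) and "tvec" (3), from world to camera coordinates, as OpenCV has them; the wrist camera has in their place "mount" (4x4, takes a point from camera to tool coordinates, whose origin is the TCP and whose axes are the flange's). Camera axes: x right, y down, z forward; pixel columns grow to the right and rows downward; lengths in m; the calibration is good to about 2 mm. A picture is of the moment at which its call begins: read the wrist's pose just before it. There is no depth.
- workorder.close_job(): hands the job in; it is judged then, once.
Trained networks look in a picture, given as the dict that the camera call returned (one of the last four; its "shot" number tells which), for a name from the list of things; names that differ only in an ending like _2 or _b are one class to them, and where a whole thing is asked for, a point or a joint stands for the part that bears it (a point fixed in the world has none). Each returns a list of dicts, best first, with "confidence" (0 to 1); they miss things now and then, are a little off and sometimes report something else, mostly with a low value. They report only what shows in the picture. A call takes as long as a camera call.
- nets.find_in(picture, query): "uv" ([column, row] in pixels, amid what is visible of it).
- nets.masks_of(picture, query): "region" (420x560 bool, what is visible of it) and "uv" ([column, row] in pixels, amid what is visible of it).
- nets.landmark_of(picture, query): "uv" ([column, row] in pixels: a listed point, or the origin of a listed thing).
The state is a dict: "clock": time; "joint_pos": joint angles; "qvel": joint speeds; "tau": joint torques, N m; "tool_pos": TCP position; "orientation": TCP orientation; "force": force on the tool from outside, world axes, zero at the start; "moment": the same for the moment, N m; "opening": finger opening in m; "gripper_force": force on a finger pad.
Only numpy, scipy, OpenCV 4.12 (cv2) and the standard library are available. Lean on these libraries where they do the work, as an engineer would, in place of code of your own. Each camera call takes 0.05 s, during which the arm holds its last target. There are 200 camera calls.

### The job

First take the red setting block out of the carrier and lay it in the middle of the round yellow pad. Then load the three loose valve bodies from the mat into the three wells that are free, one in each, lying flat on the well's floor. Set the parts down rather than dropping them, and leave the already loaded valve bodies and the jar, can, bottle, cup and wrench where they are.

Things in the scene. Friction and masses are not known exactly. Their poses are not given: they have to be found in the camera images.
- carrier: grey fixture plate, fixed, 270 mm (x) by 230 (y) by 14 thick; origin at the centre of its underside on the table; well centres at x = +-54 mm, y = -78, 0, +78 mm; a steel U handle 100 mm wide along y rises to 63 mm above the table at x = +-118 mm, and brass pins to 36 mm above the table at x = +-118, y = +-95 mm
- mat: black rubber supply mat, fixed, 250 mm (x) by 350 (y) by 3 thick, origin at the centre of its underside; the loose valve bodies, the yellow pad, the jar and the can are spread over it, about 115 mm apart
- pad: round yellow parking pad, fixed on the mat, 90 mm across, 3 mm thick; origin at the centre of its underside (3 mm above the table), its top 6 mm above the table
- setting_block: red setting block with a white stripe on top, 80 mm long (x) by 40 by 40; origin at its centre, x along its length; at the start it lies in well_3
- valve_1: a valve: aluminium block with green ends and a brass port on top and at each end, 80 mm long (x) by 40 wide (y) by 40 tall; origin at its centre (20 mm above its underside), x along its length; either way round is the same. At the start it lies loose on the mat, at any yaw.
- valve_2: a valve: aluminium block with green ends and a brass port on top and at each end, 80 mm long (x) by 40 wide (y) by 40 tall; origin at its centre (20 mm above its underside), x along its length; either way round is the same. At the start it lies loose on the mat, at any yaw.
- valve_3: a valve: aluminium block with green ends and a brass port on top and at each end, 80 mm long (x) by 40 wide (y) by 40 tall; origin at its centre (20 mm above its underside), x along its length; either way round is the same. At the start it lies loose on the mat, at any yaw.
- valve_4: a valve: aluminium block with green ends and a brass port on top and at each end, 80 mm long (x) by 40 wide (y) by 40 tall; origin at its centre (20 mm above its underside), x along its length; either way round is the same. Already in its well (well_4): stays there.
- valve_5: a valve: aluminium block with green ends and a brass port on top and at each end, 80 mm long (x) by 40 wide (y) by 40 tall; origin at its centre (20 mm above its underside), x along its length; either way round is the same. Already in its well (well_5): stays there.
- valve_6: a valve: aluminium block with green ends and a brass port on top and at each end, 80 mm long (x) by 40 wide (y) by 40 tall; origin at its centre (20 mm above its underside), x along its length; either way round is the same. Already in its well (well_6): stays there.
- well_1: one of six alike wells (white floor, blue walls), 2 by 3 on the carrier, order changes; inside 94 mm (x) by 54 mm (y), outside 102 by 62, floor 4 mm thick, walls rise 14 mm above the floor; origin at the centre of its underside (14 mm above the table), x along its length; a part lying in it has its centre 24 mm above this origin. Empty at the start.
- well_2: one of six alike wells (white floor, blue walls), 2 by 3 on the carrier, order changes; inside 94 mm (x) by 54 mm (y), outside 102 by 62, floor 4 mm thick, walls rise 14 mm above the floor; origin at the centre of its underside (14 mm above the table), x along its length; a part lying in it has its centre 24 mm above this origin. Empty at the start.
- well_3: one of six alike wells (white floor, blue walls), 2 by 3 on the carrier, order changes; inside 94 mm (x) by 54 mm (y), outside 102 by 62, floor 4 mm thick, walls rise 14 mm above the floor; origin at the centre of its underside (14 mm above the table), x along its length; a part lying in it has its centre 24 mm above this origin. Holds the red setting block at the start.
- well_4: one of six alike wells (white floor, blue walls), 2 by 3 on the carrier, order changes; inside 94 mm (x) by 54 mm (y), outside 102 by 62, floor 4 mm thick, walls rise 14 mm above the floor; origin at the centre of its underside (14 mm above the table), x along its length; a part lying in it has its centre 24 mm above this origin. Already holds valve_4.
- well_5: one of six alike wells (white floor, blue walls), 2 by 3 on the carrier, order changes; inside 94 mm (x) by 54 mm (y), outside 102 by 62, floor 4 mm thick, walls rise 14 mm above the floor; origin at the centre of its underside (14 mm above the table), x along its length; a part lying in it has its centre 24 mm above this origin. Already holds valve_5.
- well_6: one of six alike wells (white floor, blue walls), 2 by 3 on the carrier, order changes; inside 94 mm (x) by 54 mm (y), outside 102 by 62, floor 4 mm thick, walls rise 14 mm above the floor; origin at the centre of its underside (14 mm above the table), x along its length; a part lying in it has its centre 24 mm above this origin. Already holds valve_6.
- jar: amber jar with black lid, 52 mm across, 75 tall, on the mat; bystander; origin at the centre of its underside
- can: steel can, 50 mm across, 70 tall, on the mat; bystander; origin at the centre of its underside
- wrench: steel wrench lying flat on the table at the right side; bystander
- bottle: white bottle with red cap, 50 mm across, 95 tall, beyond the carrier and mat; bystander; origin at the centre of its underside
- cup: orange cup, 70 mm across, 80 tall, beyond the carrier and mat; bystander; origin at the centre of its underside

How it is judged:
By the outcome, as a careful person would: the job done as asked, in the order asked, and still so for the second after the job is handed in, with the robot touching nothing.
It also fails if it takes over 70 s, if anything falls off the work surface, if the arm or the gripper's body presses on something with over 40 N, if the wrist force passes 120 N, or if a joint passes its speed limit or range.

## Working session

There is one attempt and no reset: what is moved stays moved. The work goes in short steps, Python scripts to look and compute and a shell command to move; the robot and the scene stay as the last step left them, time stands still between calls to the robot, and variables do not carry over. Pictures are saved under pics/ and viewed, at most 10 in all, crops included, and the job is handed in when it is done.

```bash
ls; mkdir -p pics; cat > h.py <<'E'
import numpy as np,cv2
from plant import telemetry,snapshot,workorder,nets
from scipy.spatial.transform import Rotation as R
def save(p,n): cv2.imwrite('pics/'+n+'.png',p['frame'][:,:,::-1])
def cam(p,obs=None):
    if 'rvec' in p:
        Rm=cv2.Rodrigues(np.array(p['rvec'],float))[0];t=np.array(p['tvec'],float).ravel()
        return Rm.T,-Rm.T@t   # cam->world
    T=np.eye(4);T[:3,:3]=R.from_euler('xyz',obs['orientation'],degrees=True).as_matrix();T[:3,3]=obs['tool_pos']
    T=T@np.array(p['mount']);return T[:3,:3],T[:3,3]
def px2w(p,uv,z,obs=None):
    Rc,c=cam(p,obs);uv=np.atleast_2d(np.array(uv,float))
    d=np.c_[(uv[:,0]-p['cx'])/p['fx'],(uv[:,1]-p['cy'])/p['fy'],np.ones(len(uv))]@Rc.T
    return c+d*((z-c[2])/d[:,2])[:,None]
E
python3 - <<'E'
from h import *
o=telemetry.get_obs();print({k:np.round(v,3).tolist() for k,v in o.items()})
for n in ['top','side']:
    p=snapshot(n);save(p,n)
    print(n,cam(p)[1].round(3),p['fx'])
    if n=='top':
        for q,z in [('valve_1',.04),('setting_block',.058),('pad',.006),('jar',.075),('can',.07),('well_1',.018),('carrier',.014),('mat',.003),('bottle',.09),('cup',.08),('wrench',.005)]:
            for d in nets.find_in(p,q): print(q,round(d['confidence'],2),np.round(d['uv'],1),px2w(p,d['uv'],z)[0].round(3))
E
```

```text
pics
{'clock': 0.0, 'joint_pos': [93.168, 20.592, 0.634, -0.023, -70.135, -16.507], 'qvel': [-0.015, -0.053, 0.098, 0.086, 0.106, 0.066], 'tau': [0.002, -58.272, 29.306, 6.997, 0.007, -0.0], 'tool_pos': [0.156, 0.657, 0.404], 'orientation': [179.904, -0.006, -13.347], 'force': [-0.627, -0.028, 0.499], 'moment': [-0.02, -0.072, 0.054], 'gripper_force': 0.0, 'opening': 0.087}
top [ 0.454 -0.073  1.21 ] 507.79272590380356
valve_1 0.91 [284.2 258.2] [ 0.481 -0.091  0.04 ]
valve_1 0.78 [177.4 255.5] [0.49  0.153 0.04 ]
valve_1 0.73 [198.2 201.2] [0.615 0.107 0.04 ]
valve_1 0.7 [212.4 253.2] [0.494 0.073 0.04 ]
valve_1 0.65 [205.7 245.5] [0.512 0.089 0.04 ]
valve_1 0.56 [330.1 219. ] [ 0.57  -0.199  0.04 ]
valve_1 0.55 [330.1 266.5] [ 0.461 -0.196  0.04 ]
valve_1 0.37 [212.4 210.1] [0.594 0.074 0.04 ]
setting_block 0.73 [142.1 255.3] [0.491 0.229 0.058]
pad 0.92 [285.6 212.9] [ 0.589 -0.096  0.006]
jar 0.61 [383.5 265.4] [ 0.462 -0.311  0.075]
jar 0.54 [328.8 268.3] [ 0.457 -0.189  0.075]
can 0.9 [382.3 217. ] [ 0.57  -0.313  0.07 ]
can 0.49 [187.4 265.6] [0.466 0.125 0.07 ]
can 0.27 [188.8 206.6] [0.599 0.123 0.07 ]
well_1 0.97 [147.5 261. ] [0.479 0.227 0.018]
well_1 0.89 [186.2 255.3] [0.491 0.137 0.018]
well_1 0.83 [213.  246.7] [0.51  0.075 0.018]
well_1 0.74 [137.  214.4] [0.588 0.254 0.018]
well_1 0.63 [163.8 210.4] [0.597 0.191 0.018]
well_1 0.62 [211.9 211.9] [0.592 0.078 0.018]
well_1 0.52 [336.6 244.1] [ 0.513 -0.215  0.018]
well_1 0.27 [205.6 246.8] [0.51  0.092 0.018]
carrier 0.92 [177.2 230.5] [0.549 0.16  0.014]
carrier 0.59 [281.6 260.3] [ 0.477 -0.085  0.014]
mat 0.86 [334.7 243.1] [ 0.516 -0.212  0.003]
mat 0.49 [205.7 245.2] [0.515 0.094 0.003]
bottle 0.81 [176.2 134.5] [0.761 0.15  0.09 ]
cup 0.64 [354.3 137.3] [ 0.753 -0.254  0.08 ]
wrench 0.64 [446.7 273.5] [ 0.442 -0.474  0.005]
side [-0.011 -0.935  0.978] 479.6632043089849
```

```bash
python3 - <<'E'
import cv2
t=cv2.imread('pics/top.png')
cv2.imwrite('pics/topc.png',cv2.resize(t[160:310,90:420],(792,360),interpolation=cv2.INTER_CUBIC))
E
```

```text
(no output)
```

View pics/topc.png

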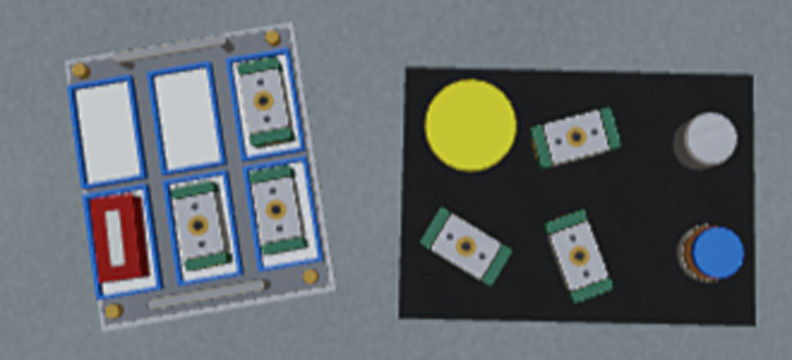

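View pics/side.png

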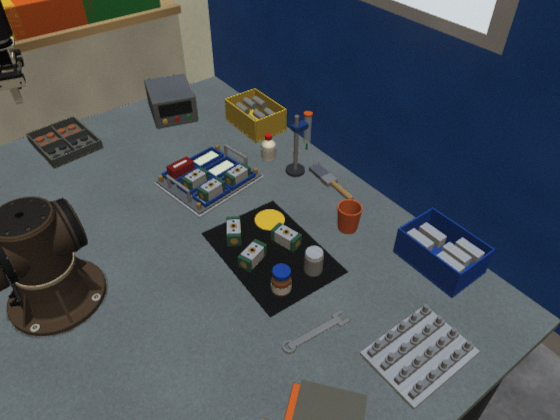

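The top crop (2.4×, offset 90,160) shows the red block in the near-left well (full-frame ~140,259). The free wells are far-left (134,215) and far-middle (168,210). Three loose valves sit at about (330,217), (284,262) and (331,267), and the pad is at (286,212). Next I'll get precise poses.

```bash
cat > pose.py <<'E'
from h import *
from scipy.optimize import minimize
def blobs(m,lo,hi=1e9):
    n,l,s,c=cv2.connectedComponentsWithStats(m.astype(np.uint8))
    return [l==i for i in range(1,n) if lo<s[i,4]<hi]
def poseof(p,mask,z,obs=None):
    "world centre, size, yaw (long axis) of a mask projected on plane z"
    cs=max(cv2.findContours(mask.astype(np.uint8),cv2.RETR_EXTERNAL,cv2.CHAIN_APPROX_NONE)[0],key=cv2.contourArea)[:,0]
    w=px2w(p,cs,z,obs)[:,:2]
    (c,s,a)=cv2.minAreaRect((w*1000).astype(np.float32))
    if s[0]<s[1]: a+=90
    return np.round(c,1),np.round(sorted(s),1),round((a+90)%180-90,1)
E
python3 - <<'E'
from pose import *
p=snapshot('top')
hsv=cv2.cvtColor(p['frame'],cv2.COLOR_RGB2HSV);H,S,V=[hsv[...,i].astype(int) for i in range(3)]
u,v=np.meshgrid(range(560),range(420))
roi=(u>100)&(u<410)&(v>160)&(v<300)
for nm,m,z,lo in [('white',(S<40)&(V>165),.04,60),('red',((H<8)|(H>172))&(S>120)&(V>60),.058,60),('yellow',(H>22)&(H<36)&(S>150)&(V>120),.006,300),('green',(H>60)&(H<95)&(S>70),.042,15),('blue',(H>100)&(H<125)&(S>130),.032,60)]:
    for b in blobs(m&roi,lo):
        ys,xs=np.where(b);print(nm,b.sum(),[round(xs.mean(),1),round(ys.mean(),1)],*poseof(p,b,z))
for q in ['carrier','valve_1','setting_block','well_1','pad']:
    for d in nets.landmark_of(p,q): print(q,round(d['confidence'],2),np.round(d['uv'],1),px2w(p,d['uv'],{'carrier':0,'valve_1':.023 if d['uv'][0]>240 else .038,'setting_block':.038,'well_1':.014,'pad':.003}[q])[0].round(4))
E
```

```text
white 216 [np.float64(218.4), np.float64(235.5)] [555.8  62.4] [ 61.  263.9] -1.5
white 396 [np.float64(198.2), np.float64(204.2)] [609.3 102.4] [50.3 87.9] 10.1
white 822 [np.float64(167.4), np.float64(208.9)] [597.7 177.8] [49.6 89.3] 9.2
white 820 [np.float64(134.4), np.float64(214.7)] [585.  253.9] [48.9 89.6] 9.1
white 276 [np.float64(329.6), np.float64(216.5)] [ 576.3 -197.5] [37.2 54.2] -76.5
white 303 [np.float64(386.1), np.float64(216.9)] [ 573.5 -329.5] [42.  44.4] 89.4
white 189 [np.float64(214.0), np.float64(253.1)] [505.   83.6] [49.2 91.2] 8.4
white 301 [np.float64(204.7), np.float64(247.1)] [508.   91.2] [38.3 56.8] 10.6
white 321 [np.float64(171.9), np.float64(253.8)] [493.7 165.8] [40.3 57.9] 10.8
white 114 [np.float64(137.4), np.float64(258.6)] [484.  244.4] [11.6 49.1] 7.7
white 280 [np.float64(283.6), np.float64(262.1)] [472.4 -89.9] [36.7 53.7] 58.5
white 295 [np.float64(330.8), np.float64(266.2)] [ 462.1 -197.6] [37.4 54.3] 19.3
white 92 [np.float64(144.4), np.float64(276.9)] [452.4 231.8] [34.6 48.2] -80.6
white 67 [np.float64(176.7), np.float64(272.4)] [453.4 
[... 1920 characters left out ...]
_1 0.83 [329.7 264.8] [ 0.465  -0.1969  0.023 ]
valve_1 0.72 [327.7 217.7] [ 0.5749 -0.1948  0.023 ]
valve_1 0.66 [281.8 263.8] [ 0.4685 -0.0857  0.023 ]
setting_block 0.93 [137.1 256.7] [0.4882 0.2457 0.038 ]
setting_block 0.7 [207.7 247.1] [0.5084 0.0844 0.038 ]
well_1 0.97 [137.6 215.3] [0.5862 0.2535 0.014 ]
well_1 0.92 [178.6 254.8] [0.4922 0.1554 0.014 ]
well_1 0.89 [140.5 260.6] [0.4797 0.2441 0.014 ]
well_1 0.84 [204.6 249.9] [0.503  0.0948 0.014 ]
well_1 0.8 [201.1 203.3] [0.6133 0.104  0.014 ]
well_1 0.66 [207.9 246.7] [0.5104 0.0871 0.014 ]
well_1 0.58 [167.4 209.5] [0.5993 0.1835 0.014 ]
pad 0.75 [287.1 214.7] [ 0.5852 -0.0999  0.003 ]
pad 0.6 [175.9 231.1] [0.5487 0.1648 0.003 ]
```

```bash
cat > go.py <<'E'
# python3 go.py x y z yaw (mm,deg): remaining shift/turn in row units, at the target yaw
import sys
from h import *
x,y,z,w=map(float,sys.argv[1:5]);o=telemetry.get_obs()
yaw=o['orientation'][2];d=np.array([x,y,z])/1000-o['tool_pos']
t=(yaw-w+90)%180-90
for nm,a in [('at current yaw',yaw),('at target yaw',yaw-t)]:
    a=np.radians(a)
    print(nm,'x %.3f y %.3f'%((d[0]*np.cos(a)+d[1]*np.sin(a))/.2,(d[0]*np.sin(a)-d[1]*np.cos(a))/.2))
print('z %.3f spin %.3f'%(-d[2]/.2,t/90),'| now',np.round(o['tool_pos'],4),np.round(o['orientation'],1),'F',np.round(o['force'],1),'open %.3f g %.1f t %.2f'%(o['opening'],o['gripper_force'],o['clock']),'j6 %.0f'%o['joint_pos'][5])
E
python3 -m creep '[[[0,0,0.12,-0.061,0.65],[0,0,0.12,-0.061,0.65],[0,0,0.12,-0.061,0.65],[0,0,0.12,-0.061,0.65],[0.0936,0.1648,0,0,0.65],[0.0936,0.1648,0,0,0.65],[0.0936,0.1648,0,0,0.65],[0.0936,0.1648,0,0,0.65]]]'; python3 go.py 483.5 239.5 300 8.5
```

```text
clock: 1.62
tool_pos: [0.2501, 0.5364, 0.3083]
orientation: [180.0, 0.0, 8.7]
force: [-0.5, 0.2, -0.4]
opening: 0.0573
gripper_force: 0.0
at current yaw x 0.930 y 1.643
at target yaw x 0.935 y 1.641
z 0.041 spin 0.002 | now [0.2501 0.5364 0.3083] [180.    0.    8.7] F [-0.5  0.2 -0.4] open 0.057 g 0.0 t 1.62 j6 15
```

```bash
python3 -m creep '[[[0.0936,0.1648,0,0,0.65],[0.0936,0.1648,0,0,0.65],[0.0936,0.1648,0,0,0.65],[0.0936,0.1648,0,0,0.65],[0.0936,0.1648,0,0,0.65],[0.0936,0.1648,0,0,0.65],[0.0936,0.1648,0,0,0.65],[0.0936,0.1648,0,0,0.65]]]' >/dev/null; python3 -m creep '[[[0.0936,0.1648,0,0,0.65],[0.0936,0.1648,0,0,0.65],[0,0,0,0,0.65],[0,0,0,0,0.65]]]' >/dev/null; python3 go.py 483.5 239.5 215 8.5
python3 - <<'E'
from pose import *
o=telemetry.get_obs();p=snapshot('wrist');save(p,'w1');print(p['mount'])
hsv=cv2.cvtColor(p['frame'],cv2.COLOR_RGB2HSV);H,S,V=[hsv[...,i].astype(int) for i in range(3)]
for b in blobs(((H<8)|(H>172))&(S>120)&(V>60),500): print(b.sum(),*poseof(p,b,.058,o))
E
```

```text
at current yaw x -0.007 y -0.008
at target yaw x -0.007 y -0.008
z 0.468 spin -0.001 | now [0.4851 0.238  0.3086] [180.    0.    8.4] F [1.3 0.9 0.4] open 0.057 g 0.0 t 2.62 j6 51
[[ 3.15383722e-03 -9.61610840e-01 -2.74398698e-01  7.31583721e-02]
 [ 9.99994690e-01  2.80755961e-03  1.65467516e-03 -1.92645827e-04]
 [-8.20762871e-04 -2.74402460e-01  9.61614588e-01  1.91948105e-02]
 [ 0.00000000e+00  0.00000000e+00  0.00000000e+00  1.00000000e+00]]
4637 [484.2 238.9] [39.3 83.4] 7.8
```

View pics/w1.png

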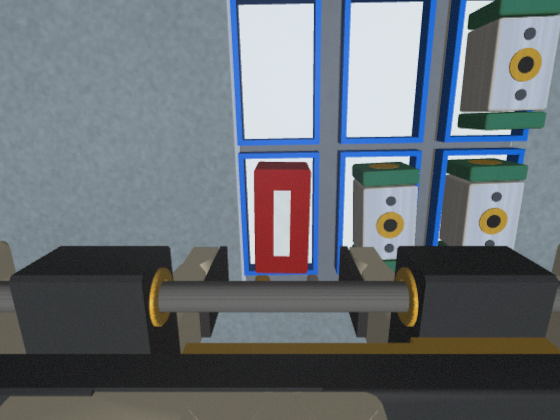

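The wrist image shows the red block at (282,218), centred between the fingers, with 20 mm of clear space to the neighbouring valve at (385,210). The measured (484,239) matches the top view. I'll descend and grip.

```bash
python3 -m creep '[[[-0.007,-0.008,0.12,0.005,0.65],[0,0,0.12,0,0.65],[0,0,0.12,0,0.65],[0,0,0.07,0,0.65],[0,0,0.038,0,0.65],[0,0,0,0,0.65],[0,0,0,0,0.3],[0,0,0,0,0.3]]]'; python3 -m creep '[[[0,0,0,0,0.3],[0,0,0,0,0.3],[0,0,0,0,0.3]]]';  python3 go.py 483.5 239.5 215 8.5
```

```text
clock: 3.33
tool_pos: [0.4826, 0.2421, 0.2161]
orientation: [-179.9, -0.1, 8.2]
force: [0.4, -0.8, 0.2]
opening: 0.0486
gripper_force: 0.0
clock: 3.58
tool_pos: [0.4826, 0.2415, 0.2162]
orientation: [-179.9, -0.1, 8.2]
force: [-1.6, -0.7, 6.7]
opening: 0.0399
gripper_force: 30.0
at current yaw x 0.003 y 0.010
at target yaw x 0.003 y 0.010
z 0.006 spin -0.004 | now [0.4826 0.2415 0.2162] [-1.799e+02 -1.000e-01  8.200e+00] F [-1.6 -0.7  6.7] open 0.040 g 30.0 t 3.58 j6 51
```

```bash
python3 -m creep '[[[0,0,-0.05,0,0.3],[0,0,-0.1,0,0.3],[0,0,-0.14,0,0.3],[0,0,-0.13,0,0.3],[0.0298,0.1751,0,0,0.3],[0.0298,0.1751,0,0,0.3],[0.0298,0.1751,0,0,0.3],[0.0298,0.1751,0,0,0.3]]]'|tail -2; python3 -m creep '[[[0.0298,0.1751,0,0,0.3],[0.0298,0.1751,0,0,0.3],[0.0298,0.1751,0,0,0.3],[0.0298,0.1751,0,0,0.3],[0.0298,0.1751,0,0,0.3],[0.0298,0.1751,0,0,0.3],[0,0,0,0,0.3],[0,0,0,0,0.3]]]'|tail -2;  python3 go.py 592.8 -96.2 204.5 8.5
python3 - <<'E'
from pose import *
o=telemetry.get_obs();p=snapshot('wrist');save(p,'w2')
hsv=cv2.cvtColor(p['frame'],cv2.COLOR_RGB2HSV);H,S,V=[hsv[...,i].astype(int) for i in range(3)]
for b in blobs((H>22)&(H<36)&(S>150)&(V>120),1500): print(b.sum(),*poseof(p,b,.006,o))
E
```

```text
opening: 0.0398
gripper_force: 30.0
opening: 0.0397
gripper_force: 30.0
at current yaw x 0.011 y -0.013
at target yaw x 0.011 y -0.013
z 0.473 spin -0.006 | now [ 0.5911 -0.099   0.299 ] [-180.    0.    8.] F [-0.6  0.5 -2.7] open 0.040 g 30.0 t 4.92 j6 89
3081 [602.6 -94.1] [65.1 89.4] -76.6
```

View pics/w2.png

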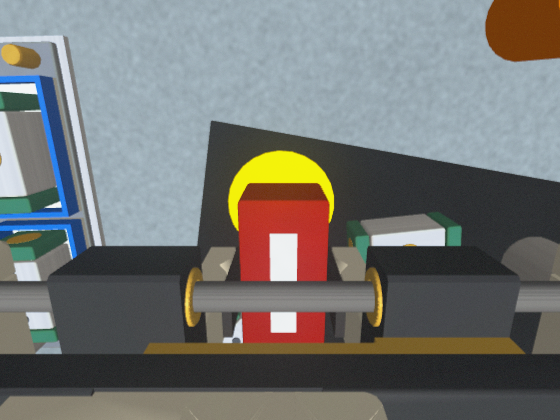

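The pad (281,195) is centred laterally under the held block, so I'll lower it.

```bash
python3 -m creep '[[[0.011,-0.013,0.12,0,0.3],[0,0,0.14,0,0.3],[0,0,0.1,0,0.3],[0,0,0.06,0,0.3],[0,0,0.03,0,0.3],[0,0,0.015,0,0.3],[0,0,0,0,0.3],[0,0,0,0,0.3]]]';  python3 go.py 592.8 -96.2 204.5 8.5
```

```text
clock: 5.63
tool_pos: [0.5934, -0.0936, 0.2071]
orientation: [180.0, -0.1, 8.2]
force: [-0.8, -0.8, -1.5]
opening: 0.04
gripper_force: 30.0
at current yaw x -0.005 y 0.012
at target yaw x -0.005 y 0.012
z 0.013 spin -0.003 | now [ 0.5934 -0.0936  0.2071] [ 1.8e+02 -1.0e-01  8.2e+00] F [-0.8 -0.8 -1.5] open 0.040 g 30.0 t 5.63 j6 89
```

```bash
python3 -m creep '[[[0,0.006,0.007,0,0.3],[0,0,0.005,0,0.3],[0,0,0,0,0.3]]]';  python3 go.py 592.8 -96.2 204.5 8.5
```

```text
clock: 5.88
tool_pos: [0.5934, -0.0953, 0.2042]
orientation: [180.0, -0.1, 8.2]
force: [0.8, 0.3, -0.3]
opening: 0.0399
gripper_force: 30.0
at current yaw x -0.003 y 0.004
at target yaw x -0.003 y 0.004
z -0.001 spin -0.004 | now [ 0.5934 -0.0953  0.2042] [ 1.8e+02 -1.0e-01  8.2e+00] F [ 0.8  0.3 -0.3] open 0.040 g 30.0 t 5.88 j6 89
```

```bash
python3 -m creep '[[[0,0,0.006,0,0.3],[0,0,0,0,0.3]]]';  python3 go.py 592.8 -96.2 204.5 8.5
```

```text
clock: 6.05
tool_pos: [0.5934, -0.0953, 0.2042]
orientation: [180.0, -0.1, 8.2]
force: [-5.1, 1.5, 10.5]
opening: 0.0398
gripper_force: 30.0
at current yaw x -0.003 y 0.004
at target yaw x -0.003 y 0.004
z -0.001 spin -0.003 | now [ 0.5934 -0.0953  0.2042] [ 1.8e+02 -1.0e-01  8.2e+00] F [-5.1  1.5 10.5] open 0.040 g 30.0 t 6.05 j6 89
```

```bash
python3 -m creep '[[[0,0,0,0,0.55],[0,0,0,0,0.55],[0,0,0,0,0.55],[0,0,-0.06,0,0.55],[0,0,-0.14,0,0.55],[0,0,-0.16,0,0.65],[0,0,-0.14,0.0783,0.7],[0,0,-0.04,0.0783,0.7]]]'|tail -2; python3 -m creep '[[[0,0,0,0.0783,0.7],[0,0,0,0.0783,0.7],[0,0,0,0.0783,0.7],[0,0,0,0.0783,0.7],[0,0,0,0.0783,0.7],[0,0,0,0.0783,0.7],[0,0,0,0.0783,0.7],[0,0,0,0.0783,0.7]]]'|tail -2;  python3 go.py 576 -197.2 200 -76.3
python3 - <<'E'
from pose import *
p=snapshot('top');save(p,'t2')
hsv=cv2.cvtColor(p['frame'],cv2.COLOR_RGB2HSV);H,S,V=[hsv[...,i].astype(int) for i in range(3)]
for b in blobs(((H<8)|(H>172))&(S>120)&(V>60),60): print(b.sum(),*poseof(p,b,.046))
E
```

```text
opening: 0.06
gripper_force: 0.0
opening: 0.0613
gripper_force: 0.0
at current yaw x 0.413 y 0.310
at target yaw x 0.474 y 0.204
z 0.552 spin 0.152 | now [ 0.5932 -0.0954  0.3103] [180.    0.  -62.7] F [-0.2  0.2 -0.6] open 0.061 g 0.0 t 7.38 j6 18
88 [786.6 168.6] [21.6 24.1] 44.4
```

```bash
python3 -m creep '[[[0,0,0,0.076,0.7],[0,0,0,0.076,0.7],[0.1185,0.051,0,0,0.7],[0.1185,0.051,0,0,0.7],[0.1185,0.051,0,0,0.7],[0.1185,0.051,0,0,0.7],[0,0,0.12,0,0.7],[0,0,0.13,0,0.7]]]'|tail -2; python3 -m creep '[[[0,0,0.1,0,0.7],[0,0,0,0,0.7],[0,0,0,0,0.7]]]'|tail -2;  python3 go.py 576 -197.2 201 -76.3
python3 - <<'E'
from pose import *
o=telemetry.get_obs();p=snapshot('wrist');save(p,'w3')
p=snapshot('top')
hsv=cv2.cvtColor(p['frame'],cv2.COLOR_RGB2HSV);H,S,V=[hsv[...,i].astype(int) for i in range(3)]
for b in blobs(((H<8)|(H>172))&(S>120)&(V>60),60): print(b.sum(),*poseof(p,b,.046))
E
```

```text
opening: 0.0613
gripper_force: 0.0
opening: 0.0612
gripper_force: 0.0
at current yaw x -0.001 y 0.002
at target yaw x -0.001 y 0.002
z 0.194 spin 0.005 | now [ 0.5763 -0.1973  0.2397] [179.9   0.  -75.9] F [0.3 0.4 0.1] open 0.061 g 0.0 t 8.35 j6 15
88 [787.2 169.2] [21.8 23.7] 89.5
127 [562.5 -98.5] [20.8 36.8] 89.4
```

View pics/w3.png

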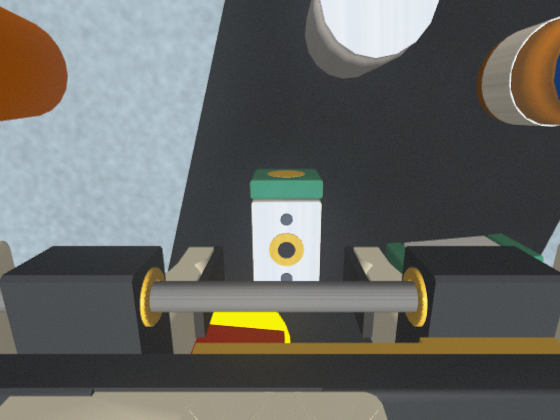

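The valve sits upright at (287,240), centred between the fingers and aligned. I'll descend and grip it.

```bash
python3 -m creep '[[[0,0,0.1,0,0.7],[0,0,0.06,0,0.7],[0,0,0.034,0,0.7],[0,0,0,0,0.7],[0,0,0,0,0.3],[0,0,0,0,0.3],[0,0,0,0,0.3],[0,0,0,0,0.3]]]'|tail -2;python3 -m creep '[[[0,0,0,0,0.3],[0,0,0,0,0.3]]]'|tail -2;  python3 go.py 576 -197.2 201 -76.3
```

```text
opening: 0.04
gripper_force: 1.5
opening: 0.0399
gripper_force: 30.0
at current yaw x -0.001 y 0.002
at target yaw x -0.001 y 0.002
z 0.007 spin 0.004 | now [ 0.5763 -0.1972  0.2024] [180.  -0. -76.] F [-3.7 -0.2  7.1] open 0.040 g 30.0 t 9.28 j6 15
```

```bash
python3 -m creep '[[[0,0,-0.05,0,0.3],[0,0,-0.1,0,0.3],[0,0,-0.16,0,0.3],[0,0,-0.16,-0.079,0.3],[0,0,-0.05,-0.079,0.3],[0,0,0,-0.079,0.3],[0,0,0,-0.079,0.3],[0,0,0,-0.079,0.3]]]'|tail -2;python3 -m creep '[[[0,0,0,-0.079,0.3],[0,0,0,-0.079,0.3],[0,0,0,-0.079,0.3],[0,0,0,-0.079,0.3],[0,0,0,-0.079,0.3],[0,0,0,-0.079,0.3],[0,0,0,-0.079,0.3]]]'|tail -2;  python3 go.py 586.5 257.1 217.5 9.3
```

```text
opening: 0.0397
gripper_force: 30.0
opening: 0.0398
gripper_force: 30.0
at current yaw x 0.432 y -2.230
at target yaw x 0.417 y -2.233
z 0.442 spin 0.004 | now [ 0.5764 -0.197   0.3059] [-180.    -0.     9.7] F [ 0.3 -0.1 -3.2] open 0.040 g 30.0 t 10.53 j6 100
```

```bash
python3 -m creep '[[[0.0325,-0.1715,0,0.004,0.3],[0.0325,-0.1715,0,0,0.3],[0.0325,-0.1715,0,0,0.3],[0.0325,-0.1715,0,0,0.3],[0.0325,-0.1715,0,0,0.3],[0.0325,-0.1715,0,0,0.3],[0.0325,-0.1715,0,0,0.3],[0.0325,-0.1715,0,0,0.3]]]'|tail -2;python3 -m creep '[[[0.0325,-0.1715,0,0,0.3],[0.0325,-0.1715,0,0,0.3],[0.0325,-0.1715,0,0,0.3],[0.0325,-0.1715,0,0,0.3],[0.0325,-0.1715,0,0,0.3],[0,0,0.1,0,0.3],[0,0,0,0,0.3],[0,0,0,0,0.3]]]'|tail -2;  python3 go.py 586.5 257.1 217.5 9.3
python3 - <<'E'
from pose import *
p=snapshot('wrist');save(p,'w4')
E
```

```text
opening: 0.0394
gripper_force: 30.0
opening: 0.0397
gripper_force: 30.0
at current yaw x -0.014 y -0.005
at target yaw x -0.014 y -0.005
z 0.336 spin -0.003 | now [0.5895 0.2567 0.2847] [179.9   0.2   9. ] F [-0.5 -0.6 -2.8] open 0.040 g 30.0 t 11.87 j6 58
```

View pics/w4.png

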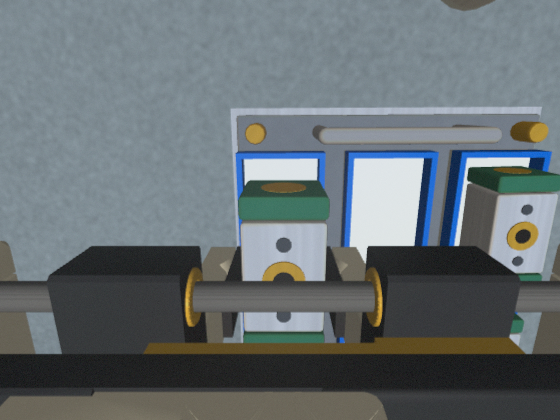

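The held valve (284,250) is over the far-left well (280,170) and lined up with it. I'll lower it slowly.

```bash
python3 -m creep '[[[-0.014,-0.003,0.1,0,0.3],[0,0,0.1,0,0.3],[0,0,0.06,0,0.3],[0,0,0.04,0,0.3],[0,0,0.02,0,0.3],[0,0,0.008,0,0.3],[0,0,0,0,0.3],[0,0,0,0,0.3]]]'|tail -2;  python3 go.py 586.5 257.1 217.5 9.3
```

```text
opening: 0.0396
gripper_force: 30.0
at current yaw x -0.006 y -0.002
at target yaw x -0.006 y -0.002
z 0.017 spin -0.003 | now [0.5877 0.2568 0.2209] [-1.8e+02 -1.0e-01  9.0e+00] F [ 0.   0.7 -3.2] open 0.040 g 30.0 t 12.58 j6 58
```

```bash
python3 -m creep '[[[-0.004,0,0.008,0,0.3],[0,0,0.006,0,0.3],[0,0,0.005,0,0.3],[0,0,0,0,0.3]]]'|tail -2;  python3 go.py 586.5 257.1 217.5 9.3
```

```text
opening: 0.0399
gripper_force: 30.0
at current yaw x 0.000 y -0.002
at target yaw x 0.000 y -0.002
z -0.000 spin -0.003 | now [0.5866 0.2567 0.2175] [-1.8e+02 -1.0e-01  9.0e+00] F [-2.5 -0.2  4.5] open 0.040 g 30.0 t 12.92 j6 58
```

```bash
python3 -m creep '[[[0,0,0,0,0.58],[0,0,0,0,0.58],[0,0,0,0,0.58],[0,0,-0.06,0,0.58],[0,0,-0.14,0,0.58],[0,0,-0.15,0,0.65],[0,0,-0.1,-0.0776,0.7],[0,0,0,-0.0776,0.7]]]'|tail -2; python3 -m creep '[[[0,0,0,-0.0776,0.7],[0,0,0,-0.0776,0.7],[0,0,0,-0.0776,0.7],[0,0,0,-0.0776,0.7],[0,0,0,-0.0776,0.7],[0,0,0,0,0.7]]]'|tail -2;  python3 go.py 472.1 -89.8 201 57.9
```

```text
opening: 0.0607
gripper_force: 0.0
opening: 0.0612
gripper_force: 0.0
at current yaw x -1.773 y 0.426
at target yaw x -1.771 y 0.435
z 0.531 spin 0.003 | now [0.5866 0.2565 0.3073] [180.   -0.   58.2] F [-0.9  0.6 -0. ] open 0.061 g 0.0 t 14.08 j6 107
```

```bash
python3 -m creep '[[[-0.1771,0.0435,0,0.003,0.7],[-0.1771,0.0435,0,0,0.7],[-0.1771,0.0435,0,0,0.7],[-0.1771,0.0435,0,0,0.7],[-0.1771,0.0435,0,0,0.7],[-0.1771,0.0435,0,0,0.7],[-0.1771,0.0435,0,0,0.7],[-0.1771,0.0435,0,0,0.7]]]'|tail -2;python3 -m creep '[[[-0.1771,0.0435,0,0,0.7],[-0.1771,0.0435,0,0,0.7],[0,0,0.12,0,0.7],[0,0,0.14,0,0.7],[0,0,0.08,0,0.7],[0,0,0,0,0.7],[0,0,0,0,0.7]]]'|tail -2;  python3 go.py 472.1 -89.8 201 57.9
python3 - <<'E'
from pose import *
p=snapshot('wrist');save(p,'w5')
E
```

```text
opening: 0.0612
gripper_force: 0.0
opening: 0.0613
gripper_force: 0.0
at current yaw x 0.002 y 0.008
at target yaw x 0.002 y 0.008
z 0.187 spin -0.005 | now [ 0.4704 -0.0893  0.2384] [-1.80e+02  1.00e-01  5.74e+01] F [ 0.9 -0.1  1.8] open 0.061 g 0.0 t 15.33 j6 135
```

View pics/w5.png

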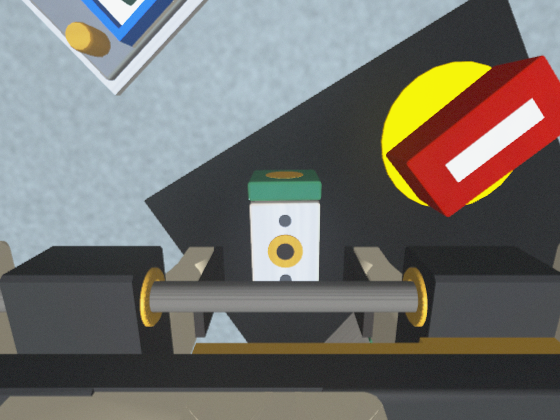

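The valve (285,240) is centred between the fingers, and the red block rests on the pad (~480,135). Gripping the valve.

```bash
python3 -m creep '[[[0,0.006,0.1,0,0.7],[0,0,0.06,0,0.7],[0,0,0.027,0,0.7],[0,0,0,0,0.7],[0,0,0,0,0.3],[0,0,0,0,0.3],[0,0,0,0,0.3],[0,0,0,0,0.3]]]'|tail -2;python3 -m creep '[[[0,0,0,0,0.3],[0,0,0,0,0.3]]]'|tail -2;  python3 go.py 472.1 -89.8 201 57.9
```

```text
opening: 0.0403
gripper_force: 0.8
opening: 0.0397
gripper_force: 30.0
at current yaw x 0.001 y 0.002
at target yaw x 0.001 y 0.002
z 0.003 spin -0.003 | now [ 0.4716 -0.0897  0.2016] [180.   -0.   57.6] F [-1.8  1.9  7. ] open 0.040 g 30.0 t 16.22 j6 135
```

```bash
python3 -m creep '[[[0,0,-0.05,0,0.3],[0,0,-0.1,0,0.3],[0,0,-0.16,0,0.3],[0,0,-0.16,0.0767,0.3],[0,0,-0.05,0.0767,0.3],[0,0,0,0.0767,0.3],[0,0,0,0.0767,0.3],[0,0,0,0.0767,0.3]]]'|tail -2;python3 -m creep '[[[0,0,0,0.0767,0.3],[0,0,0,0.0767,0.3],[0,0,0,0,0.3]]]'|tail -2;  python3 go.py 599.1 180.1 216.6 9.3
```

```text
opening: 0.0399
gripper_force: 30.0
opening: 0.0393
gripper_force: 30.0
at current yaw x 0.842 y -1.234
at target yaw x 0.850 y -1.229
z 0.440 spin -0.004 | now [ 0.471  -0.0899  0.3047] [-180.     0.     8.9] F [-0.2 -0.5 -1.8] open 0.039 g 30.0 t 17.13 j6 86
```

```bash
python3 -m creep '[[[0.0944,-0.1366,0,-0.004,0.3],[0.0944,-0.1366,0,0,0.3],[0.0944,-0.1366,0,0,0.3],[0.0944,-0.1366,0,0,0.3],[0.0944,-0.1366,0,0,0.3],[0.0944,-0.1366,0,0,0.3],[0.0944,-0.1366,0,0,0.3],[0.0944,-0.1366,0,0,0.3]]]'|tail -2;python3 -m creep '[[[0.0944,-0.1366,0,0,0.3],[0,0,0.1,0,0.3],[0,0,0.06,0,0.3],[0,0,0,0,0.3],[0,0,0,0,0.3]]]'|tail -2;  python3 go.py 599.1 180.1 216.6 9.3
```

```text
opening: 0.0397
gripper_force: 30.0
opening: 0.0401
gripper_force: 30.0
at current yaw x 0.009 y 0.002
at target yaw x 0.009 y 0.002
z 0.276 spin 0.005 | now [0.5973 0.1802 0.2718] [179.9   0.2   9.7] F [-0.4 -0.1 -1.5] open 0.040 g 30.0 t 18.22 j6 65
```

```bash
python3 -m creep '[[[0.007,0.002,0.1,0.003,0.3],[0,0,0.08,0,0.3],[0,0,0.05,0,0.3],[0,0,0.03,0,0.3],[0,0,0.01,0,0.3],[0,0,0,0,0.3],[0,0,0,0,0.3]]]'|tail -2;  python3 go.py 599.1 180.1 216.6 9.3
```

```text
opening: 0.04
gripper_force: 30.0
at current yaw x -0.004 y 0.003
at target yaw x -0.004 y 0.003
z 0.016 spin 0.001 | now [0.5997 0.1808 0.2198] [-1.8e+02 -1.0e-01  9.4e+00] F [-0.8  0.2 -1.5] open 0.040 g 30.0 t 18.80 j6 65
```

```bash
python3 -m creep '[[[0,0,0.008,0,0.3],[0,0,0.006,0,0.3],[0,0,0.005,0,0.3],[0,0,0,0,0.3]]]'|tail -2;  python3 go.py 599.1 180.1 216.6 9.3
```

```text
opening: 0.0396
gripper_force: 30.0
at current yaw x -0.003 y 0.004
at target yaw x -0.003 y 0.004
z 0.000 spin 0.001 | now [0.5996 0.181  0.2166] [-1.8e+02 -1.0e-01  9.4e+00] F [-3.6 -0.7  8.3] open 0.040 g 30.0 t 19.13 j6 65
```

```bash
python3 -m creep '[[[0,0,0,0,0.58],[0,0,0,0,0.58],[0,0,0,0,0.58],[0,0,-0.06,0,0.58],[0,0,-0.14,0,0.58],[0,0,-0.15,-0.0575,0.65],[0,0,-0.1,-0.0575,0.7],[0,0,0,0,0.7]]]'|tail -2; python3 go.py 461.7 -197.2 201 19.7
```

```text
opening: 0.0604
gripper_force: 0.0
at current yaw x -1.303 y 1.539
at target yaw x -1.293 y 1.548
z 0.551 spin 0.004 | now [0.6008 0.1814 0.3112] [-180.    -0.5   20.1] F [-0.1 -0.   0.4] open 0.060 g 0.0 t 19.80 j6 75
```

Mag 2.02: 11 rows of (-0.1175, 0.1407).

```bash
python3 -m creep '[[[-0.1175,0.1407,0,0.004,0.7],[-0.1175,0.1407,0,0,0.7],[-0.1175,0.1407,0,0,0.7],[-0.1175,0.1407,0,0,0.7],[-0.1175,0.1407,0,0,0.7],[-0.1175,0.1407,0,0,0.7],[-0.1175,0.1407,0,0,0.7],[-0.1175,0.1407,0,0,0.7]]]'|tail -2;python3 -m creep '[[[-0.1175,0.1407,0,0,0.7],[-0.1175,0.1407,0,0,0.7],[-0.1175,0.1407,0,0,0.7],[0,0,0.12,0,0.7],[0,0,0.14,0,0.7],[0,0,0.08,0,0.7],[0,0,0,0,0.7],[0,0,0,0,0.7]]]'|tail -2;  python3 go.py 461.7 -197.2 201 19.7
python3 - <<'E'
from pose import *
p=snapshot('wrist');save(p,'w6')
E
```

```text
opening: 0.0615
gripper_force: 0.0
opening: 0.0614
gripper_force: 0.0
at current yaw x 0.016 y 0.006
at target yaw x 0.016 y 0.006
z 0.180 spin -0.004 | now [ 0.4582 -0.1972  0.2371] [-1.80e+02  1.00e-01  1.93e+01] F [ 0.5 -0.2  0.6] open 0.061 g 0.0 t 21.13 j6 110
```

View pics/w6.png

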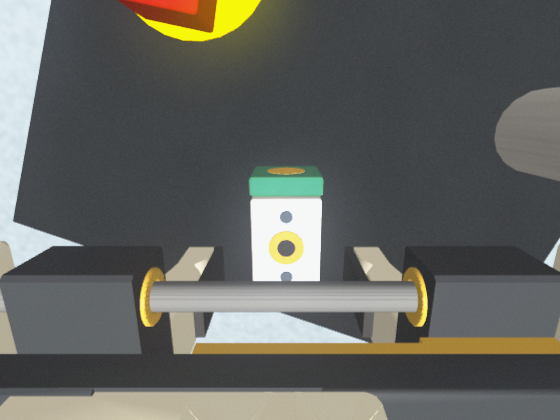

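The third valve (286,238) is centred between the fingers, so I'll grip it.

```bash
python3 -m creep '[[[0.012,0.004,0.1,-0.004,0.7],[0,0,0.05,0,0.7],[0,0,0.028,0,0.7],[0,0,0,0,0.7],[0,0,0,0,0.3],[0,0,0,0,0.3],[0,0,0,0,0.3],[0,0,0,0,0.3]]]'|tail -2;python3 -m creep '[[[0,0,0,0,0.3],[0,0,0,0,0.3]]]'|tail -2;  python3 go.py 461.7 -197.2 201 19.7
```

```text
opening: 0.04
gripper_force: 1.1
opening: 0.0399
gripper_force: 30.0
at current yaw x 0.002 y 0.002
at target yaw x 0.002 y 0.002
z 0.006 spin 0.000 | now [ 0.4611 -0.197   0.2022] [ 1.80e+02 -1.00e-01  1.97e+01] F [-0.8  1.   5.6] open 0.040 g 30.0 t 22.02 j6 110
```

```bash
python3 -m creep '[[[0,0,-0.05,0,0.3],[0,0,-0.1,0,0.3],[0,0,-0.16,0,0.3],[0,0,-0.16,0.0578,0.3],[0,0,-0.05,0.0578,0.3],[0,0,0,0,0.3],[0,0,0,0,0.3]]]'|tail -2; python3 go.py 479.9 239.7 217.2 9.3
```

```text
opening: 0.0396
gripper_force: 30.0
at current yaw x 0.454 y -2.138
at target yaw x 0.449 y -2.139
z 0.441 spin 0.001 | now [ 0.4604 -0.1969  0.3054] [-180.    -0.     9.4] F [ 0.4  0.1 -3.3] open 0.040 g 30.0 t 22.60 j6 100
```

```bash
python3 -m creep '[[[0.0374,-0.1783,0,0,0.3],[0.0374,-0.1783,0,0,0.3],[0.0374,-0.1783,0,0,0.3],[0.0374,-0.1783,0,0,0.3],[0.0374,-0.1783,0,0,0.3],[0.0374,-0.1783,0,0,0.3],[0.0374,-0.1783,0,0,0.3],[0.0374,-0.1783,0,0,0.3]]]'|tail -2;python3 -m creep '[[[0.0374,-0.1783,0,0,0.3],[0.0374,-0.1783,0,0,0.3],[0.0374,-0.1783,0,0,0.3],[0.0374,-0.1783,0,0,0.3],[0,0,0.1,0,0.3],[0,0,0.05,0,0.3],[0,0,0,0,0.3],[0,0,0,0,0.3]]]'|tail -2;  python3 go.py 479.9 239.7 217.2 9.3
```

```text
opening: 0.0398
gripper_force: 30.0
opening: 0.0395
gripper_force: 30.0
at current yaw x 0.003 y -0.004
at target yaw x 0.003 y -0.005
z 0.283 spin 0.001 | now [0.4795 0.2387 0.2737] [179.8   0.2   9.4] F [-0.3  0.2 -2.7] open 0.039 g 30.0 t 23.93 j6 52
```

```bash
python3 -m creep '[[[0,-0.002,0.1,0,0.3],[0,0,0.09,0,0.3],[0,0,0.05,0,0.3],[0,0,0.03,0,0.3],[0,0,0.006,0,0.3],[0,0,0,0,0.3],[0,0,0,0,0.3]]]'|tail -2;  python3 go.py 479.9 239.7 217.2 9.3
```

```text
opening: 0.0397
gripper_force: 30.0
at current yaw x -0.003 y 0.003
at target yaw x -0.003 y 0.003
z 0.020 spin 0.000 | now [0.4804 0.2403 0.2211] [-1.8e+02 -1.0e-01  9.3e+00] F [ 0.3  0.8 -2.5] open 0.040 g 30.0 t 24.52 j6 52
```

```bash
python3 -m creep '[[[0,0,0.01,0,0.3],[0,0,0.008,0,0.3],[0,0,0.005,0,0.3],[0,0,0,0,0.3]]]'|tail -2;  python3 go.py 479.9 239.7 217.2 9.3
```

```text
opening: 0.0398
gripper_force: 30.0
at current yaw x -0.002 y 0.004
at target yaw x -0.002 y 0.004
z -0.000 spin 0.001 | now [0.4802 0.2405 0.2172] [-1.8e+02 -1.0e-01  9.4e+00] F [-4.5 -1.7 11.3] open 0.040 g 30.0 t 24.85 j6 52
```

```bash
python3 -m creep '[[[0,0,0,0,0.58],[0,0,0,0,0.58],[0,0,0,0,0.58],[0,0,-0.06,0,0.58],[0,0,-0.14,0,0.58],[0,0,-0.15,0,0.58],[0,0,-0.15,0,0.58],[0,-0.15,0,0,0.58]]]'|tail -2;python3 -m creep '[[[-0.03,-0.18,0,0,0.58],[-0.03,-0.18,0,0,0.58],[-0.03,-0.18,0,0,0.58],[-0.03,-0.18,0,0,0.58],[-0.03,-0.18,0,0,0.58],[-0.03,-0.18,0,0,0.58],[-0.03,-0.18,0,0,0.58],[0,0,0,0,0.58]]]'|head -2
python3 - <<'E'
from pose import *
p=snapshot('top');save(p,'t3')
hsv=cv2.cvtColor(p['frame'],cv2.COLOR_RGB2HSV);H,S,V=[hsv[...,i].astype(int) for i in range(3)]
u,v=np.meshgrid(range(560),range(420))
roi=(u>100)&(u<410)&(v>160)&(v<300)
for nm,m,z,lo in [('red',((H<8)|(H>172))&(S>120)&(V>60),.046,60),('stripe/white',(S<40)&(V>165),.046,60),('redyellow',(((H<8)|(H>172))&(S>120)&(V>60))|(H>22)&(H<36)&(S>150)&(V>120),.006,400),('green',(H>60)&(H<95)&(S>70),.058,15),('blue',(H>100)&(H<125)&(S>130),.032,60)]:
    for b in blobs(m&roi,lo): print(nm,b.sum(),*poseof(p,b,z))
t=cv2.imread('pics/t3.png');cv2.imwrite('pics/t3c.png',cv2.resize(t[120:310,90:420],(792,456),interpolation=cv2.INTER_CUBIC))
E
```

```text
opening: 0.0505
gripper_force: 0.0
clock: 26.18
tool_pos: [0.3912, 0.517, 0.3151]
red 423 [593.3 -93.8] [40.7 80.9] 7.6
stripe/white 380 [542.9 164.3] [221.  260.8] 9.3
stripe/white 473 [608.9 101.2] [50.5 89.3] 9.7
stripe/white 130 [596.9 170.6] [45.8 92.3] 0.8
stripe/white 306 [601.5 183.6] [37.8 54.7] 9.8
stripe/white 108 [593.2 -95.1] [11.4 49.6] 8.7
stripe/white 309 [589.2 260.1] [37.7 54.8] 8.7
stripe/white 96 [577.5 250.2] [47.1 74.9] 8.9
stripe/white 308 [ 573.9 -328.3] [43.9 44.3] -2.0
stripe/white 198 [504.8  82.8] [48.9 90.7] 8.4
stripe/white 323 [507.8  90.2] [38.3 56.5] 10.6
stripe/white 160 [480.2 234.5] [47.9 90.4] 8.9
stripe/white 340 [493.4 164.7] [40.5 57.6] 10.8
stripe/white 311 [481.  243.7] [37.7 54.9] 9.4
stripe/white 70 [453.4 153.2] [13.7 48.9] -82.5
redyellow 966 [593.4 -95.5] [88.2 93.2] 44.0
green 77 [645.3 106.4] [11.  39.1] -81.7
green 86 [634.1 183.9] [12.3 43.5] -85.7
green 92 [621.4 257.7] [12.5 45.6] -86.7
green 84 [576.7  93.9] [11.7 39.1] -81.0
green 86 [565.4 172.5] [11.1 41.5] -81.8
green 91 [552.9 248.1] [11.6 43.5] -82.4
green 81 [541.7  94. ] [10.9 39.3] -81.1
green 73 [526.8 166.1] [ 8.9 43.2] -79.2
green 80 [513.7 242.4] [10.1 43.3] -83.4
green 76 [474.2  81. ] [ 9.2 40.9] -79.3
green 78 [460.7 152.5] [ 9.2 41.5] -79.3
green 83 [447.  230.8] [ 8.8 45.2] -81.2
blue 251 [611.4 103.5] [ 63. 103.] 9.1
blue 276 [598.8 180.1] [ 63.3 102.9] 9.2
blue 291 [586.3 256.6] [ 64.3 103.1] 9.4
blue 246 [505.3  86. ] [ 63.  102.2] 9.2
blue 262 [492.7 162.7] [ 63.3 102.2] 9.3
blue 266 [480.2 239.2] [ 64.2 102.2] 9.3
blue 377 [ 463.  -332.8] [48.1 49.5] -46.6
```

View pics/t3c.png

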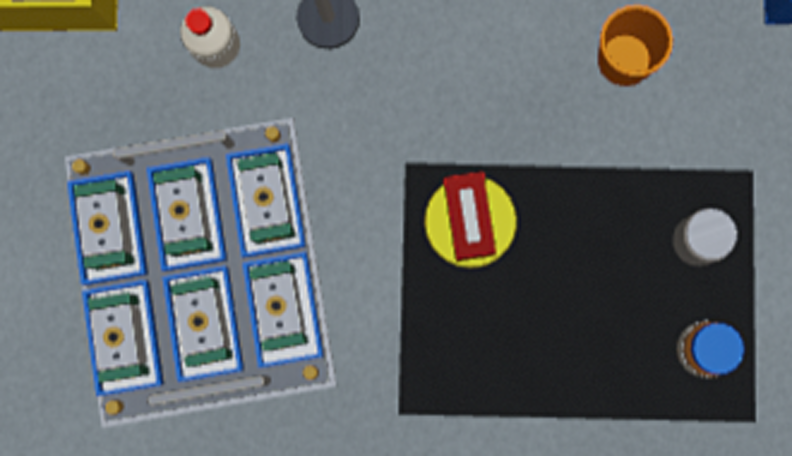

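All six wells in the crop hold a flat valve; the three new ones are at (98,223), (180,210) and (113,337). The red block is centred on the pad at (470,215), about 1 mm off, and the jar, can, bottle and cup haven't moved. Handing in.

```bash
python3 -c "
from plant import workorder
print(workorder.close_job())"
```

```text
the job is handed in; nothing more can be done
None
```

The job is done and handed in at about 26 s on the robot's clock: the red setting block lies within about 1 mm of the yellow pad's centre, the three loose valves lie flat in the three free wells, and the loaded valves, jar and can kept their positions; the bottle and cup looked undisturbed in the last picture, and the wrench, which the arm never came near, was not re-checked.

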